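# Serve two walnuts from the stall's rocker-gate dispenser

### The arm

A 6-joint arm with a two-finger parallel gripper is mounted at the origin on the work surface. World frame = base frame: x ahead of the robot, y to its left, z up, the work surface at z = 0. Lengths are in m, angles in rad, forces in N, time in s.
With the tool pointing down it reaches from about 0.325 to 0.85 m from the base axis. Payload 4.4 kg.
Tool frame: the origin (TCP) lies at the very end of the fingers, on their centre line; the grasp point (between the pads) lies 19 mm behind it; z points along the fingers, y is the direction in which the jaws open and shut (so a half turn about z gives the same grasp; the last joint's range is limited). The gripper opens to 94 mm and grips with 3 to 60 N. Pads are 16 mm wide; open, the fingers measure 119 mm over their backs; the gripper's body (75 mm by 177 mm) begins 78 mm behind the grasp point.
Start: joints at [1.014, 0.207, 1.542, -0, 1.393, -0.15], TCP at [0.228, 0.528, 0.205] pointing down, gripper open.
Joint ranges: [-2.73, 2.73], [-0.86, 2.22], [0.23, 2.46], [-1.11, 4.25], [0.08, 2.63], [-2.82, 2.82]. Speed limits (rad/s): [2.79, 2.79, 3.14, 3.14, 3.14, 3.14].

### API

Orientations are given as a unit quaternion [x, y, z, w].
In Python, from station import robot gives the robot as it stands.
- The arm moves only by the tool play_rows, never from a script. Its argument "targets" is a list that holds one entry, the list of rows, each a list of 6 numbers: the shift along the tool's x, y, z in mm, then the turn, a rotation vector about the tool's x, y, z in rad. In form: [[[dx, dy, dz, wx, wy, wz], ...]]. A call has 1 to 10 rows; each row is the pose to reach, as a shift and turn from the pose commanded when the call began, along the tool's axes at that moment; what a row does not reach only later rows make up. A row lasts 1/10 s, in which the tool goes at most 50 mm and 8.59 degrees, less where a joint would pass 70% of its speed; a pose out of reach is approached as far as the arm can. A call with a gripper value outside its range is refused whole. "hand" is the closure in counts, from 0 (fully open) to 255 (shut), set as the call begins (left out, the last holds). The fingers move at their own pace and stop on an object; the grip force is fixed at half the most. Time passes only in rows, so rows that repeat a pose let the fingers close. It gives the time, the measured TCP pose, the force and the opening at its end, in the units of the state.
- robot.get_obs(): the state, without advancing time (a new reading comes with each control period).
- robot.grab_frame(name): name is "scene" or "side" or "wrist"; returns a dict with "pixels" (480x640x3 uint8, red, green, blue), "fx", "fy", "cx", "cy" (pixels), "k1" (the pictures are not rectified: a ray, as slopes to the right and down, at radius r is drawn at 1 + k1 r^2 times it, then the intrinsics apply), "rvec" (rotation vector, rad) and "tvec" (3), from world to camera coordinates, as OpenCV has them; the wrist camera has in their place "mount" (4x4, takes a point from camera to tool coordinates, whose origin is the TCP and whose axes are the flange's). Camera axes: x right, y down, z forward; pixel columns grow to the right and rows downward; lengths in m; the calibration is good to about 2 mm. A picture is of the moment at which its call begins: read the wrist's pose just before it. There is no depth.
- robot.sign_off(): hands the job in, once; it reports no verdict.
The state is a dict: "clock": time; "qpos": joint angles; "qd": joint speeds; "joint_efforts": joint torques, N m; "eef_pos": TCP position; "tcp_rot": TCP orientation; "wrist_force": force on the tool from outside, world axes, zero at the start; "moment": the same for the moment, N m; "grip_width": opening from 0.0 (shut) to 1.0 (fully open).
Only numpy, scipy, OpenCV 4.12 (cv2) and the standard library are available. Lean on these libraries where they do the work, as an engineer would, in place of code of your own. Each camera call takes 0.05 s, during which the arm holds its last target. There are 200 camera calls.

### The job

Serve the walnuts: on the dispenser that holds the two larger nuts, press the lever's paddle down with the fingertips and keep it down until both walnuts have rolled under the raised gate and come to lie in the tray, then let the paddle come back up so that the gate is shut again. Only press: do not touch or lift the nuts, and leave the dispenser with the smaller nutmegs and the jar, bottle and cup as they are.

Things in the scene. Friction and masses are not known exactly. Their poses are not given: they have to be found in the camera images.
- walnut_chute: plywood dispenser holding two walnuts (the larger nuts), fixed, level. Origin: on the table under its gate; +x level, downhill along the chute (roughly away from the robot), +y left of that, z up. Trough 50 mm wide from x=-106 to 12 mm, floor sloping 0.17 rad, 45 mm above the table at the gate; then a 70 mm wide tray to x=135. Back wall top 95 mm up. Lever pivot at y=-90, paddle at y=-185
- walnut_chute_paddle (a point): wooden paddle, outer end of the walnut lever, 50 (along x) x 46 x 8 mm. This point: centre of its top face. The face is tilted 0.3 rad when shut (outer edge higher), 0.3 rad the other way when fully pressed. Top centre 143 mm above the table at rest, 84 mm fully pressed, on a 100 mm arc about the pivot, so nearly straight down; nothing below it
- walnut_chute_lever (a joint): angle of the walnut dispenser's rocking lever: 0 = gate shut (as it stands), grows as the paddle goes down and the gate rises, 0.6 rad = stop, fully pressed. A walnut passes under the gate from about 0.4 rad. A spring returns it: about 2 N on the paddle starts it, about 5 N holds it at the stop; let go, it springs back to 0
- walnut_chute_pivot (a point): pivot of the walnut dispenser's wooden rocking lever, 110 mm above the table between two cheeks 122 mm high, axis along the dispenser's x. The lever runs along y over the trough wall: paddle on the -y end, on the +y end an aluminium gate plate, 42 mm wide and 4 mm thick, that hangs across the chute and stops the nuts
- walnut_chute_tray (a point): middle of the walnut dispenser's tray, on its sloping floor, 75 mm downhill of the gate and 32 mm above the table; axes as the dispenser's. The tray is 123 mm long, 70 mm wide, walled, and reaches 59 mm uphill and 60 mm downhill of this point
- walnut1: walnut, a ball of 44 mm diameter, light brown with a darker seam, 13 to 25 g; origin at its centre. Starts in the chute, resting against the uphill face of the gate
- walnut2: walnut like the first; starts behind it, just uphill, touching it
- nutmeg_chute: plywood dispenser holding two nutmegs (the smaller nuts), fixed, level. Origin: on the table under its gate; +x level, downhill along the chute (roughly away from the robot), +y left of that, z up. Trough 34 mm wide from x=-106 to 12 mm, floor sloping 0.17 rad, 45 mm above the table at the gate; then a 70 mm wide tray to x=135. Back wall top 95 mm up. Lever pivot at y=-90, paddle at y=-185. Left or right of the other
- nutmeg_chute_lever (a joint): angle of the nutmeg dispenser's rocking lever: 0 = gate shut (as it stands), grows as the paddle goes down and the gate rises, 0.6 rad = stop, fully pressed. To be left alone. A spring returns it: about 2 N on the paddle starts it, about 5 N holds it at the stop; let go, it springs back to 0
- nutmeg1: nutmeg, a ball of 28 mm diameter, light brown; origin at its centre; waits behind its gate
- nutmeg2: nutmeg like the first, just uphill of it
- sauce_jar: jar, 60 mm diameter, 110 mm tall, loose; origin at the centre of its underside
- oil_bottle: bottle, 52 mm diameter, 140 mm tall, loose; origin at the centre of its underside
- steel_cup: open cup, 70 mm diameter at the rim, 70 mm tall, loose; origin at the centre of its underside

How it is judged:
By the outcome, as a careful person would: the job done as asked, in the order asked, and still so for the second after the job is handed in, with the robot touching nothing.
It also fails if it takes over 38 s, if anything falls off the work surface, if the arm or the gripper's body presses on something with over 40 N, if the wrist force passes 120 N, or if a joint passes its speed limit or range.

## Working session

There is one attempt and no reset: what is moved stays moved. The work goes in short steps, Python scripts to look and compute and a tool call to move; the robot and the scene stay as the last step left them, time stands still between calls to the robot, and variables do not carry over. Pictures are saved under pics/ and viewed, on a budget of 10 in all, crops included, one or two more only if the job needs it, and the job is handed in when it is done.

Besides the shell and the picture viewer there is one more tool, called as a command line: name --argument value ..., lists and objects as JSON in quotes. play_rows: Moves the arm, as the interface text tells. Its arguments: {"type":"object","properties":{"targets":{"type":"array","items":{"type":"array","items":{"type":"array","items":{"type":"number"}}}},"hand":{"type":"number"}},"required":["targets"]}

```bash
mkdir -p pics
python3 - <<'E'
from station import robot
import cv2,numpy as np,pickle
o=robot.get_obs();print(o)
for n in("scene","side"):
    f=robot.grab_frame(n);pickle.dump(f,open(n+".pkl","wb"))
    cv2.imwrite(f"pics/{n}0.png",f["pixels"][:,:,::-1])
    print(n,{k:v for k,v in f.items() if k!="pixels"})
E
```

```text
{'clock': 0.0, 'qpos': array([ 1.01347241e+00,  2.07417779e-01,  1.54293022e+00,  2.13445379e-05,
        1.39348965e+00, -1.50489070e-01]), 'qd': array([ 4.61649761e-04, -2.62905202e-03, -1.44746044e-03, -1.03865472e-03,
       -1.03590315e-05,  2.57752002e-04]), 'joint_efforts': array([-7.82890220e-04, -3.70871222e+01, -2.81418765e+01,  6.97153970e-02,
        3.61530064e-02, -1.83057900e-04]), 'eef_pos': array([0.22710208, 0.5273847 , 0.20430333]), 'tcp_rot': array([ 2.02019194e-01,  9.79380919e-01, -1.04929286e-03, -3.98870426e-04]), 'wrist_force': array([-1.09916343,  0.25998315,  0.49763801]), 'moment': array([-0.0207972 , -0.04522189,  0.0489743 ]), 'grip_width': 0.9994676577990369}
scene {'fx': 457.524945705731, 'fy': 457.524945705731, 'cx': 316.16678965614483, 'cy': 240.4202968066219, 'k1': 0.008004461828291867, 'rvec': array([ 1.99096607,  0.79903345, -0.48407698]), 'tvec': array([-0.3888464 , -0.10687662,  1.81138163])}
side {'fx': 570.5898918347032, 'fy': 570.5898918347032, 'cx': 318.14341803352545, 'cy': 241.15229921654594, 'k1': -0.10914243074266497, 'rvec': array([ 2.20426211, -0.84580448,  0.38981781]), 'tvec': array([-0.43851234,  0.32969525,  1.20628601])}
```

View pics/scene0.png

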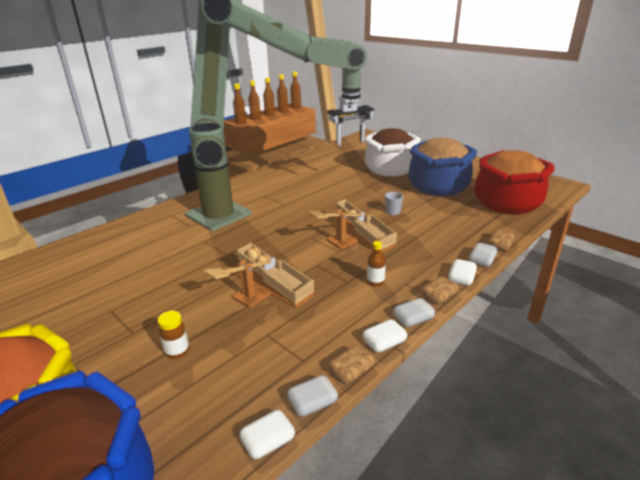

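View pics/side0.png

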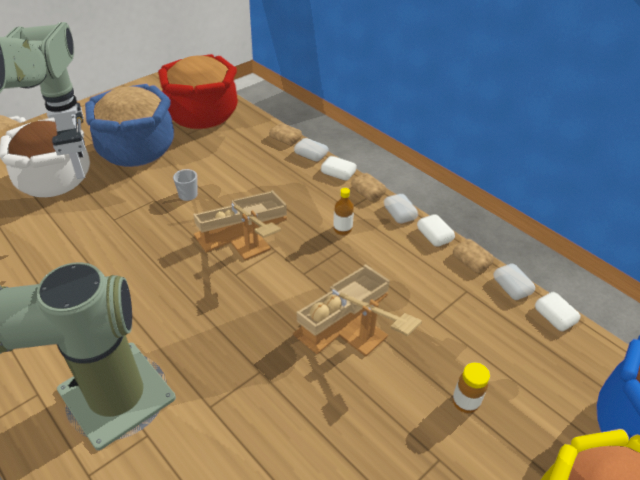

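The dispenser at side (345,315) and scene (265,275) holds the larger nuts. Its paddle is at side (405,323) and scene (222,273). I'll zoom in for exact pixels.

Run:
```python
import cv2,numpy as np
a=cv2.imread("pics/side0.png")[255:365,285:435];b=cv2.imread("pics/scene0.png")[225:315,195:345]
a=cv2.resize(a,None,fx=5,fy=5,interpolation=cv2.INTER_CUBIC)
cv2.imwrite("pics/side_c.png",a)
cv2.imwrite("pics/scene_c.png",cv2.resize(b,None,fx=5,fy=5,interpolation=cv2.INTER_CUBIC))
```

```text
(no output)
```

View pics/side_c.png

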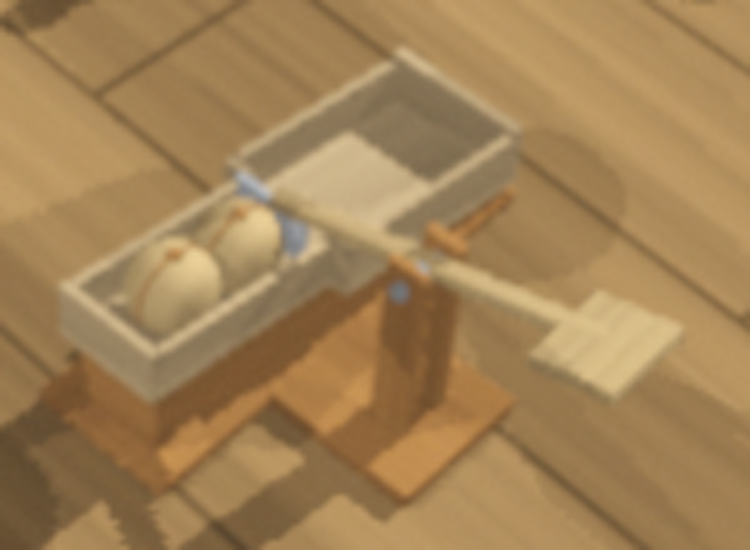

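View pics/scene_c.png

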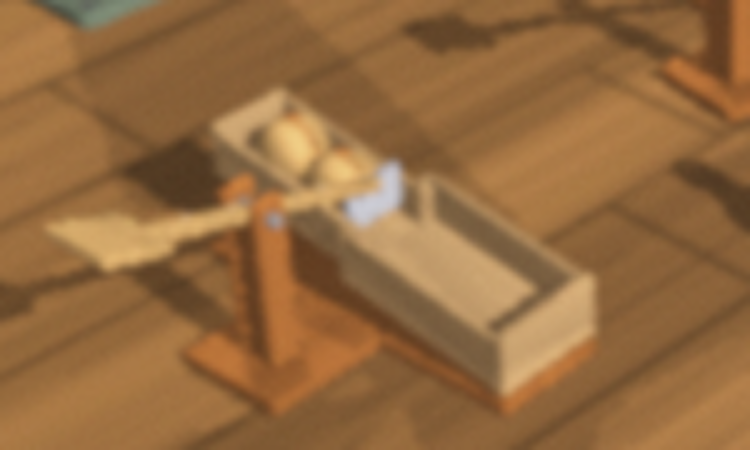

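Crops: the walnuts sit behind the gate. The side paddle corners are (600,290), (683,328), (615,398) and (532,355). The scene paddle corners are (45,228), (108,270), (175,256) and (130,214). Next I fit x, y and yaw of the dispenser.

```bash
cat > h.py <<'E'
import cv2,numpy as np,pickle
def proj(f,P):
    return cv2.projectPoints(np.asarray(P,float),f["rvec"],f["tvec"],np.array([[f["fx"],0,f["cx"]],[0,f["fy"],f["cy"]],[0,0,1]]),np.array([f["k1"],0,0,0,0]))[0][:,0]
E
python3 - <<'E'
from h import *
from scipy.optimize import least_squares
from scipy.spatial.transform import Rotation as R
S=pickle.load(open("side.pkl","rb"));C=pickle.load(open("scene.pkl","rb"))
c,s=23*np.cos(.3),23*np.sin(.3)
pad=np.array([[25,-185-c,143+s],[-25,-185-c,143+s],[-25,-185+c,143-s],[25,-185+c,143-s]])/1000
uS=(np.array([[683,328],[615,398],[532,355],[600,290],[62,290],[153,352]])+.5)/5-.5+[285,255]
uC=(np.array([[108,270],[45,228],[130,214],[175,256]])+.5)/5-.5+[195,225]
back=np.array([[-110,29,95],[-110,-29,95]])/1000
def W(p,X): return X@R.from_euler('z',p[2]).as_matrix().T+[p[0],p[1],0]
def res(p,parts=0):
    a=proj(S,W(p,np.r_[pad,back]))-uS;b=proj(C,W(p,pad))-uC
    return (a,b) if parts else np.r_[a,b].ravel()
r=least_squares(res,[.5,-.1,0],loss='soft_l1');p=r.x
print(p,res(p,1))
pc=W(p,np.array([[0,-.185,.143]]))[0];print("paddle",pc)
print("bottom", W(p,np.array([[0,-.185,.084],[.075,0,.032]])))
from station import robot
o=robot.get_obs();T=R.from_quat(o["tcp_rot"]);print("tool axes",T.as_matrix())
# distances of other things: z=0 rays
def ground(f,u,z=0):
    return least_squares(lambda q:(proj(f,[[q[0],q[1],z]])[0]-u),[.5,0]).x
print("jar",ground(S,[468,402]),"bottle",ground(S,[343,230]),"cup",ground(S,[186,196]))
E
```

```text
[ 0.50738941 -0.16424223  0.07783581] (array([[ 1.29608419, -1.13951388],
       [ 0.59878144, -1.24096719],
       [-0.4898471 , -0.23991815],
       [ 0.27072285, -0.62853602],
       [-0.43911128, -1.25374901],
       [ 0.40467821,  0.7223088 ]]), array([[-0.80441999, -2.15527456],
       [-0.40965668, -0.55095828],
       [-3.62545402, -0.83100362],
       [-0.46252636, -2.70603377]]))
paddle [ 0.5217745  -0.34868211  0.143     ]
bottom [[ 0.5217745  -0.34868211  0.084     ]
 [ 0.58216233 -0.15841044  0.032     ]]
tool axes [[-9.18405244e-01  3.95639591e-01 -1.05926241e-03]
 [ 3.95640902e-01  9.18403673e-01 -1.72326329e-03]
 [ 2.91039308e-04 -2.00174158e-03 -9.99997954e-01]]
jar [ 0.55569236 -0.52114885] bottle [0.73705401 0.05225165] cup [0.48897896 0.47172421]
```

play_rows --targets '[[[-7, -8, 0, 0, 0, 0], [-20, -23, 0, 0, 0, 0], [-40, -45, 0, 0, 0, 0], [-66, -74, 0, 0, 0, 0], [-95, -106, 0, 0, 0, 0], [-124, -138, 0, 0, 0, 0], [-153, -171, 0, 0, 0, 0], [-182, -203, 0, 0, 0, 0], [-211, -235, 0, 0, 0, 0], [-240, -268, 0, 0, 0, 0]]]' --hand 255

```text
clock: 1.1
eef_pos: [0.3416, 0.1849, 0.2053]
tcp_rot: [0.202, 0.979, -0.0, 0.0]
wrist_force: [0.8, 0.2, 1.1]
grip_width: 0.184
```

play_rows --targets '[[[-29, -32, 0, 0, 0, 0], [-58, -65, 0, 0, 0, 0], [-87, -97, 0, 0, 0, 0], [-116, -129, 0, 0, 0, 0], [-145, -162, 0, 0, 0, 0], [-174, -194, 0, 0, 0, 0], [-203, -226, 0, 0, 0, 0], [-230, -256, 0, 0, 0, 0], [-250, -279, 0, 0, 0, 0], [-260, -290, 0, 0, 0, 0]]]'

```text
clock: 2.1
eef_pos: [0.4656, -0.1848, 0.2051]
tcp_rot: [0.203, 0.979, -0.0, -0.0]
wrist_force: [-1.1, -0.1, 1.1]
grip_width: 0.008
```

Run:
```python
from station import robot
from scipy.spatial.transform import Rotation as R
import numpy as np
o=robot.get_obs();T=R.from_quat(o["tcp_rot"]).as_matrix();print(o,T)
print("to paddle",1000*T.T@(np.array([.522,-.349,.143])-o["eef_pos"]))
```

```text
{'clock': 2.1, 'qpos': array([-5.50399310e-01,  4.86558557e-02,  1.71939072e+00, -5.02947582e-04,
        1.37390824e+00, -1.71135313e+00]), 'qd': array([-0.16194706,  0.18840419, -0.19322977,  0.02294306,  0.02764134,
       -0.17725251]), 'joint_efforts': array([ -0.06325258, -30.2363956 , -27.75857627,  -0.16319658,
        -0.06076155,   0.04479137]), 'eef_pos': array([ 0.4655951 , -0.18477624,  0.20514283]), 'tcp_rot': array([ 2.03441844e-01,  9.79086984e-01, -1.70713443e-04, -2.53892488e-04]), 'wrist_force': array([-1.07687213, -0.07096623,  1.06470466]), 'moment': array([-0.01024436, -0.02302907, -0.00559189]), 'grip_width': 0.008391348626661507} [[-9.17222703e-01  3.98374436e-01 -5.66626176e-04]
 [ 3.98374610e-01  9.17222774e-01 -2.30981909e-04]
 [ 4.27705145e-04 -4.37591333e-04 -9.99999813e-01]]
to paddle [-117.18500821 -128.13231153   62.14879538]
```

play_rows --targets '[[[-15, -17, 0, 0, 0, 0], [-40, -44, 0, 0, 0, 0], [-68, -75, 0, 0, 0, 0], [-95, -104, 5, 0, 0, 0], [-110, -122, 15, 0, 0, 0], [-117, -129, 25, 0, 0, 0], [-117, -129, 30, 0, 0, 0], [-117, -129, 32, 0, 0, 0], [-117, -129, 32, 0, 0, 0]]]'

```text
clock: 3.0
eef_pos: [0.5219, -0.3452, 0.1731]
tcp_rot: [0.201, 0.98, 0.001, -0.001]
wrist_force: [-0.4, 0.5, 0.1]
grip_width: 0.004
```

Run:
```python
from station import robot
import cv2,numpy as np
print(robot.get_obs()["eef_pos"])
a=robot.grab_frame("side")["pixels"][255:365,285:435,::-1];b=robot.grab_frame("scene")["pixels"][225:315,195:345,::-1]
cv2.imwrite("pics/hover.png",cv2.resize(np.hstack([a[:90],b]),None,fx=2.66,fy=5,interpolation=cv2.INTER_CUBIC))
```

```text
[ 0.52194734 -0.34516988  0.17311271]
```

View pics/hover.png

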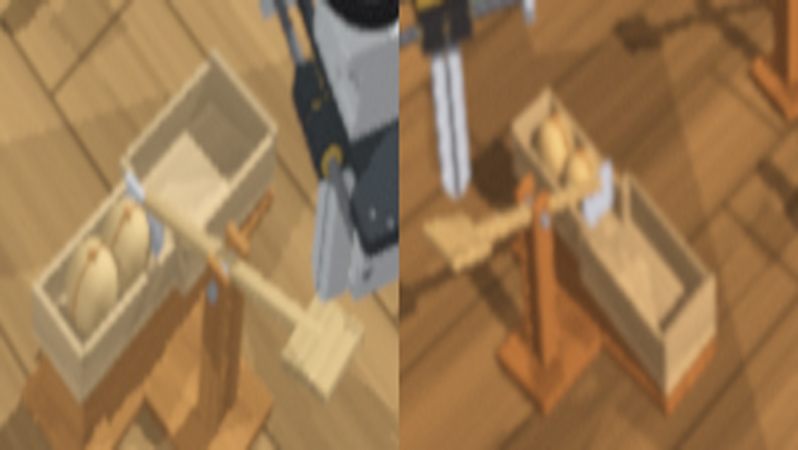

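Run:
```python
from h import *
S=pickle.load(open("side.pkl","rb"));C=pickle.load(open("scene.pkl","rb"))
P=np.array([[.522,-.345,.173],[.522,-.349,.143]])
a=(proj(S,P)-[285,255])*[2.66,5];b=(proj(C,P)-[195,225])*[2.66,5]+[399,0]
print(a,b)
```

```text
[[324.79165702 284.80062763]
 [323.68004978 336.2623424 ]] [[454.57062205 181.73094087]
 [455.27284264 232.30109091]]
```

Run:
```python
from station import robot
import cv2,numpy as np
a=robot.grab_frame("side")["pixels"][230:350,350:490,::-1]
cv2.imwrite("pics/hover2.png",cv2.resize(a,None,fx=5,fy=5,interpolation=cv2.INTER_CUBIC))
```

```text
(no output)
```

View pics/hover2.png

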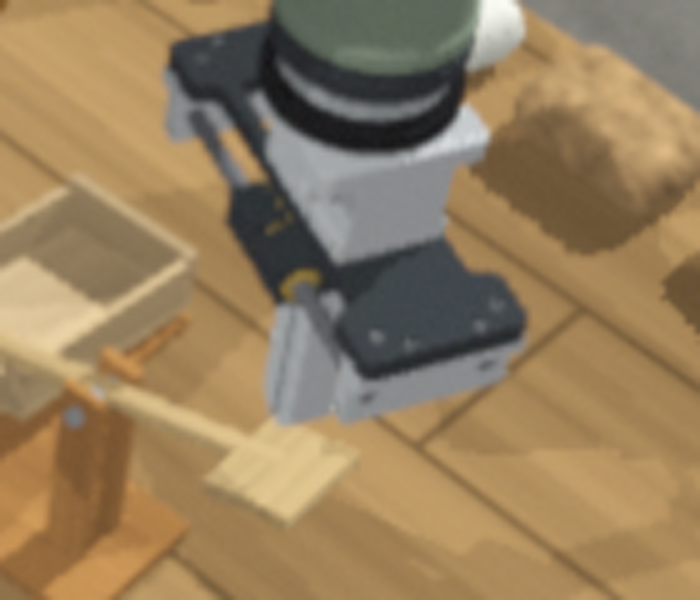

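play_rows --targets '[[[-1, -2, 10, 0, 0, 0], [-2, -4, 20, 0, 0, 0], [-2, -4, 32, 0, 0, 0], [-2, -4, 44, 0, 0, 0], [-2, -4, 56, 0, 0, 0], [-2, -4, 68, 0, 0, 0], [-2, -4, 78, 0, 0, 0], [-2, -4, 86, 0, 0, 0], [-2, -4, 86, 0, 0, 0], [-2, -4, 86, 0, 0, 0]]]'

```text
clock: 4.15
eef_pos: [0.5226, -0.3507, 0.0874]
tcp_rot: [0.202, 0.979, 0.001, -0.0]
wrist_force: [-0.5, 1.6, 4.9]
grip_width: 0.005
```

play_rows --targets '[[[0, 0, 0, 0, 0, 0], [0, 0, 0, 0, 0, 0], [0, 0, 0, 0, 0, 0], [0, 0, 0, 0, 0, 0], [0, 0, 0, 0, 0, 0], [0, 0, 0, 0, 0, 0], [0, 0, 0, 0, 0, 0], [0, 0, 0, 0, 0, 0], [0, 0, 0, 0, 0, 0], [0, 0, 0, 0, 0, 0]]]'

```text
clock: 5.15
eef_pos: [0.5226, -0.3509, 0.0879]
tcp_rot: [0.202, 0.979, 0.0, -0.0]
wrist_force: [0.4, 2.1, 4.5]
grip_width: 0.004
```

Run:
```python
from station import robot
import cv2,numpy as np
print(robot.get_obs()["eef_pos"],robot.get_obs()["wrist_force"])
a=robot.grab_frame("side")["pixels"][255:365,285:435,::-1];b=robot.grab_frame("scene")["pixels"][215:325,195:345,::-1]
cv2.imwrite("pics/press.png",cv2.resize(np.hstack([a,b]),None,fx=2.66,fy=2.66,interpolation=cv2.INTER_CUBIC))
```

```text
[ 0.52258368 -0.35089102  0.0879112 ] [0.42554215 2.05274994 4.49685841]
```

View pics/press.png

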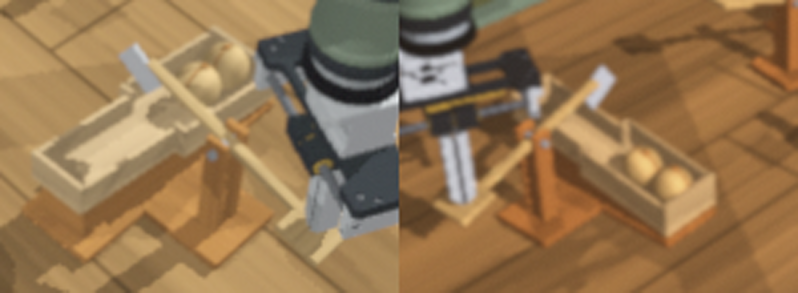

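Both walnuts lie in the tray, seen at scene crop (645,165) and (675,180), and the gate is up. Next I raise the fingers smoothly so the paddle comes back up.

play_rows --targets '[[[0, 0, -5, 0, 0, 0], [0, 0, -13, 0, 0, 0], [0, 0, -21, 0, 0, 0], [0, 0, -29, 0, 0, 0], [0, 0, -37, 0, 0, 0], [0, 0, -45, 0, 0, 0], [0, 0, -53, 0, 0, 0], [0, 0, -61, 0, 0, 0], [0, 0, -70, 0, 0, 0], [0, 0, -80, 0, 0, 0]]]'

```text
clock: 6.25
eef_pos: [0.5221, -0.3513, 0.1674]
tcp_rot: [0.202, 0.979, 0.0, -0.001]
wrist_force: [-0.4, -0.3, 0.6]
grip_width: 0.005
```

play_rows --targets '[[[0, 0, -15, 0, 0, 0], [0, 0, -30, 0, 0, 0], [0, 0, -45, 0, 0, 0], [0, 0, -55, 0, 0, 0], [0, 0, -60, 0, 0, 0], [0, 0, -60, 0, 0, 0], [0, 0, -60, 0, 0, 0], [0, 0, -60, 0, 0, 0], [0, 0, -60, 0, 0, 0], [0, 0, -60, 0, 0, 0]]]'

```text
clock: 7.25
eef_pos: [0.5224, -0.3513, 0.2268]
tcp_rot: [0.202, 0.979, 0.0, -0.001]
wrist_force: [-0.5, -0.3, 0.3]
grip_width: 0.008
```

Run:
```python
from station import robot
import cv2,numpy as np
o=robot.get_obs();print(o["eef_pos"],o["wrist_force"],abs(o["qd"]).max())
a=robot.grab_frame("side")["pixels"][:,:,::-1];b=robot.grab_frame("scene")["pixels"][215:325,195:345,::-1]
f0=cv2.imread("pics/side0.png")
for n,(x,y) in dict(jar=(470,388),bottle=(343,212),cup=(186,184),nutmeg=(240,222)).items():
    s=np.s_[y-25:y+25,x-25:x+25];print(n,np.abs(a[s].astype(int)-f0[s]).mean())
cv2.imwrite("pics/end.png",cv2.resize(np.hstack([a[255:365,285:435],b]),None,fx=2.66,fy=2.66,interpolation=cv2.INTER_CUBIC))
```

```text
[ 0.5223533  -0.35126138  0.2267886 ] [-0.54471839 -0.2809078   0.33581481] 0.0035722895274879676
jar 3.6921333333333335
bottle 4.934
cup 6.160533333333333
nutmeg 8.5668
```

View pics/end.png

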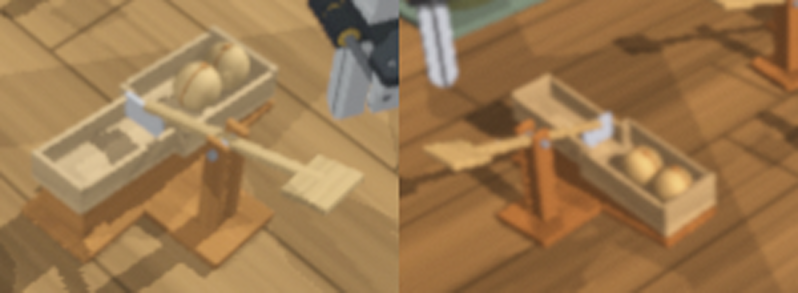

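The gate is shut, the paddle is back up, and both walnuts are in the tray. I'll check the other objects quickly, because shadows may explain the pixel differences.

Run:
```python
from station import robot
import cv2,numpy as np
a=robot.grab_frame("side")["pixels"][150:260,140:390,::-1];b=cv2.imread("pics/side0.png")[150:260,140:390]
cv2.imwrite("pics/cmp.png",cv2.resize(np.vstack([b,a]),None,fx=2.6,fy=2.6,interpolation=cv2.INTER_CUBIC))
```

```text
(no output)
```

View pics/cmp.png

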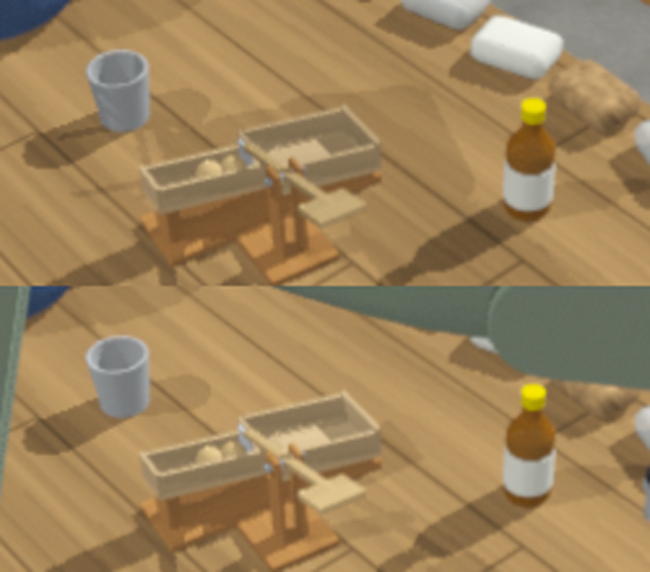

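The cup, the bottle and the nutmeg dispenser have not moved; only shadows and the arm in view differ.

```bash
python3 -c "
from station import robot
print(robot.sign_off())"
```

```text
the job is handed in; nothing more can be done
None
```

Both walnuts are served and lie in the tray, and the gate is shut again. I pressed the walnut paddle down with the closed fingertips to about 88 mm, with roughly 5 N on the wrist. I held it until both nuts had rolled through, then eased it back up and lifted clear. The whole job took about 7.4 s of the 38 s allowed.

- **Walnut dispenser:** the last pictures show both walnuts at the far end of the tray, the paddle back up and the gate closed. The wrist force was near zero with the arm clear at 227 mm.
- **Other items:** the bottle, the cup and the nutmeg dispenser look the same in before and after pictures; only shadows changed. The jar I checked only by pixel difference, which was small (3.7 grey levels on average).

No check failed or disagreed.

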